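# Square up and lock a circuit board in a plunger-indexed board holder

## Robot

A 6-joint arm with a two-finger parallel gripper is mounted at the origin on the work surface. World frame = base frame: x ahead of the robot, y to its left, z up, the work surface at z = 0. Lengths are in m, angles in degrees, forces in N, time in s.
With the tool pointing down it reaches from about 0.35 to 0.875 m from the base axis. Payload 4.2 kg.
Tool frame: the origin (TCP) lies between the finger pads; the fingertips stand 14 mm ahead of it and the grasp point (between the pads) lies 5 mm behind it; x points along the fingers, y is the direction in which the jaws open and shut, and the axes are right-handed (so a half turn about x gives the same grasp; the last joint's range is limited). The gripper opens to 87 mm and grips with 3 to 60 N. Pads are 19 mm wide; open, the fingers measure 117 mm over their backs; the gripper's body (75 mm by 190 mm) begins 51 mm behind the grasp point.
Start: joints at [80.592, 22.042, 0.453, 0, -68.411, -14.817], TCP at [0.256, 0.57, 0.237] pointing down, gripper open.
Joint ranges: [-179.83, 179.83], [-69.29, 118.12], [-61.27, 80.66], [-181.25, 117.63], [-171.15, -9.14], [-177.46, 177.46]. Speed limits (degrees/s): [159.86, 159.86, 180, 180, 180, 180].

## Interface

Orientations are given as a 3x3 rotation matrix whose columns are the frame's x, y, z axes.
In Python, from station import r, imaging, job gives the robot as it stands. The module is installed in compiled form; this text tells all that it offers.
- The arm moves only by the tool apply_moves, never from a script. Its arguments are lists of equal length, an entry for each row: "xyz": the shift along the tool's x, y, z in m, a list of three; "twist": the turn about the tool's x in degrees; "claw": the opening, from 0 (shut) to 1 (fully open). A call has 1 to 12 rows; each row shifts and turns the pose as measured when the row begins, along the tool's axes as they then stand; what a row does not reach is not made up. A row lasts 1/10 s, in which the tool goes at most 50 mm and 8.59 degrees, less where a joint would pass 70% of its speed; a pose out of reach is approached as far as the arm can. A call is refused whole if a number of a shift passes 0.05 or a number of a turn 8.59, either way. A call with a gripper value outside its range is refused whole. The fingers move at their own pace and stop on an object; the grip force is fixed at half the most. Time passes only in rows, so rows that do not move let the fingers close. It gives the time, the measured TCP pose, the force and the opening at its end, in the units of the state.
- r.sense(): the state, without advancing time (a new reading comes with each control period).
- imaging.capture(name): name is "scene" or "side" or "wrist"; returns a dict with "pixels" (384x512x3 uint8, red, green, blue), "mtx" (3x3 intrinsics, pixels), "view" (4x4, takes a point from world to camera coordinates). Camera axes: x right, y down, z forward; pixel columns grow to the right and rows downward; lengths in m; the calibration is good to about 2 mm. A picture is of the moment at which its call begins. There is no depth.
- job.finish_job(): hands the job in, once; it reports no verdict.
Trained networks look in a picture, given as the dict that the camera call returned (one of the last four; its "shot" number tells which), for a name from the list of things; names that differ only in an ending like _2 or _b are one class to them, and where a whole thing is asked for, a point or a joint stands for the part that bears it (a point fixed in the world has none). Each returns a list of dicts, best first, with "p" (0 to 1); they miss things now and then, are a little off and sometimes report something else, mostly with a low value. They report only what shows in the picture. A call takes as long as a camera call. They do not tell look-alikes from the thing itself.
- imaging.regions_of(query, picture): "mask" (384x512 bool, what is visible of it) and "centre" ([column, row] in pixels, amid what is visible of it).
The state is a dict: "time_s": time; "joints": joint angles; "joint_velocities": joint speeds; "effort": joint torques, N m; "tcp_pos": TCP position; "ee_rot": TCP orientation; "wrist_force": force on the tool from outside, world axes, zero at the start; "moment": the same for the moment, N m; "gripper_width": opening from 0.0 (shut) to 1.0 (fully open).
Only numpy, scipy, OpenCV 4.12 (cv2) and the standard library are available. Lean on these libraries where they do the work, as an engineer would, in place of code of your own. Each camera call takes 0.05 s, during which the arm holds its last target.

## Task

Set up the loose circuit board in the board holder for soldering. First, with the sliding jaw still at the open end, push the board back over the bed, without picking it up, until its far edge lies flush and square against the perforated rail. Then lift the jaw's spring plunger by its T-handle, slide the jaw along so that it pushes the board up to the fixed jaw, and release the plunger so that its pin drops fully into the hole that keeps the board snug between the jaws; leave everything else on the bench where it is.

Things in the scene. Friction and masses are not known exactly. Their poses are not given: they have to be found in the camera images.
- holder: Board holder, fixed to the bench. Origin: centre of the underside; +x points away from the robot (yaw within 0.3 rad), +y to the left along the rail. Aluminium base plate 10 mm thick, x -95..75, y -150..150 mm; its top (z = 10 mm) is the bed the board lies on. A steel rail along the far side, a fixed jaw at the left, a sliding jaw from the right.
- rail_face (a point): Middle of the rail's near face (holder x = 45 mm): the fence for the board. The rail is a steel bar 30 mm wide (x 45..75), 300 mm long, top at 26 mm above the bench, with openings along its middle line for the plunger's pin.
- fixed_jaw_face (a point): On the fixed jaw's working face (holder y = 100 mm, looks to -y): dark steel block, x -40..45 mm, 15 mm thick, top 30 mm above the bench.
- lock_hole (a point): Mouth centre of the opening that holds this board snug (2 mm play): holder x = 60, y = 16 mm. It is the third of five openings, 11 mm long (y), 14 mm wide, 10 mm deep, 25 mm apart from y = -34 to 66. To their right a long slot, y -100.5..-59.5, where the pin floats while the jaw is open. Openings one and two leave the board loose; four and five are out of reach with the board in place.
- board: Green circuit board, 90 mm (its x) by 70 mm (y), 4 mm thick, 0.08 to 0.18 kg, loose on the bed, up to 0.15 rad askew. Origin: centre of the underside; +x away from the robot. Flush with its near (-x) edge a white connector block 64 mm long (y), 10 mm deep, to 14 mm above the underside: push on it. Capacitors to 16 mm. Home: origin at holder x = 0, y = 62 to 65, z = 10 mm.
- jaw (a joint): Travel of the sliding jaw along the holder's +y, in m. The pin's axis is at holder y = -95 mm + travel. Starts open, 0 to 0.03 (pin down in the long slot); at 0.111 the pin (8 mm) is centred over the lock hole and drops in if within 1.5 mm. Friction about 2 N; slides only with the pin lifted.
- plunger (a joint): Lift of the spring plunger, in m: 0 = pin fully down in an opening, about 0.008 = pin resting on the rail's top between openings, 0.013 = upper stop; the pin clears the rail from 0.009. The spring pulls it down with 6 N at 0, 9 N at the stop.
- t_handle (a point): Centre of the plunger's T-handle: black round bar 12 mm thick, 52 mm long along the holder's x, on an upright 8 mm stem. With the plunger down it is 72 mm above the bench, at holder x = 60 mm. Below it the jaw's carriage, 36 x 36 mm, top at 40 mm, with a brass collar to 45 mm. Pinch it across its 12 mm (along the holder's y) from above, or hook it from below.
- jaw_face (a point): Centre of the sliding jaw's working face (looks to the holder's +y), 12 mm to +y of the pin's axis; it spans holder x -37..43 mm, z 12..40 mm. The jaw's arm is 12 mm thick and reaches from the carriage on the rail over the bed towards the robot.
- flux_pot: Bystander: small aluminium pot, 31 mm diameter, 24 mm high, on the holder's bed behind the open jaw; origin under its centre.
- spare_board: Bystander: smaller green board 70 x 55 mm on the bench, origin under its centre.
- solder_reel: Bystander: black reel of solder wire, 52 mm diameter, 36 mm high, origin under its centre.
- screwdriver: Bystander: screwdriver 160 mm long lying on the bench, origin near its middle.
- cleaner: Bystander: white bottle with black cap, 44 mm diameter, 100 mm high, origin under its centre.
- parts_tray: Bystander: clear divided tray 110 x 150 x 25 mm, origin under its centre.
- tape: Bystander: roll of tape, 64 mm diameter, 18 mm high, origin under its centre.
There are look-alikes about, which are no part of the job. Leave any pink or purple look-alike of the board alone.

How it is judged (in metres and radians):
On the way, in this order (a step that is already met when the one before it is completed fails the run):
1. the board lies flush (within 4 mm) and square (0.07 rad) against the rail, flat on the bed, with the jaw still at the open end and its pin down (x of board in the frame of holder between -0.004 and 0.004 m and angle between the x axis of board and the x axis of holder, either way round below 0.07 rad and z of board in the frame of holder below 0.013 m and value of joint jaw below 0.036 m and value of joint plunger below 0.004 m), for 0.2 s.
2. the plunger is lifted so that its pin is clear of the rail (value of joint plunger above 0.0085 m), for 0.1 s.
At the end, for the whole second after the job is handed in: The board lies flat on the bed, within 4 mm and 0.07 rad of flush with the rail, its origin at holder y = 60 to 68 mm; the jaw stands at the third opening (travel 0.1085 to 0.1135 m) with the pin fully down in it (plunger below 2 mm); all at rest (x of board in the frame of holder between -0.004 and 0.004 m and angle between the x axis of board and the x axis of holder, either way round below 0.07 rad and z of board in the frame of holder below 0.013 m and y of board in the frame of holder between 0.06 and 0.068 m and value of joint jaw between 0.1085 and 0.1135 m and value of joint plunger below 0.002 m and linear speed of board below 0.02 m/s); the robot touches nothing.
It fails at once if the board is picked up off the bed (more than 12 mm) (z of board in the frame of holder above 0.022 m).
It fails at once if a bystander is moved by more than 30 mm (distance of any of flux_pot, spare_board, solder_reel, screwdriver, cleaner, parts_tray, tape from where it was at the start of the episode above 0.03 m).
It also fails if it takes over 46 s, if anything falls off the work surface, if the arm or the gripper's body presses on something with over 40 N, if the wrist force passes 120 N, or if a joint passes its speed limit or range.

## Working session

There is one attempt and no reset: what is moved stays moved. The work goes in short steps, Python scripts to look and compute and a tool call to move; the robot and the scene stay as the last step left them, time stands still between calls to the robot, and variables do not carry over. Pictures are saved under pics/ and viewed, and the job is handed in when it is done.

Besides the shell and the picture viewer there is one more tool, called after "Request:" in YAML: its name, and indented under it one key for each argument. apply_moves: Moves the arm, as the interface text tells. Its arguments: {"type":"object","properties":{"xyz":{"type":"array","items":{"type":"array","items":{"type":"number"}}},"twist":{"type":"array","items":{"type":"number"}},"claw":{"type":"array","items":{"type":"number"}}},"required":["xyz","twist","claw"]}

```bash
mkdir -p pics; cat > h.py <<'E'
import numpy as np, cv2
from station import r, imaging, job
def save(p,n,scale=1.5):
    im=cv2.cvtColor(p["pixels"],cv2.COLOR_RGB2BGR)
    cv2.imwrite(n,cv2.resize(im,None,fx=scale,fy=scale,interpolation=cv2.INTER_CUBIC))
def P(p): return p["mtx"]@p["view"][:3]
def ray_z(p,uv,z):
    # intersect pixel ray with plane z
    M=P(p); A=np.stack([M[:,0],M[:,1],-np.array([uv[0],uv[1],1.])],1)
    b=-(M[:,2]*z+M[:,3]); s=np.linalg.solve(A,b); return np.array([s[0],s[1],z])
def proj(p,X):
    q=P(p)@np.r_[X,1]; return q[:2]/q[2]
def tri(ps,uvs):
    A=[]
    for p,uv in zip(ps,uvs):
        M=P(p); A+= [uv[0]*M[2]-M[0], uv[1]*M[2]-M[1]]
    _,_,V=np.linalg.svd(np.array(A)); return V[-1,:3]/V[-1,3]
E
python3 - <<'E'
from h import *
s=r.sense(); print(s)
for n in ["scene","side","wrist"]:
    p=imaging.capture(n); save(p,f"pics/{n}0.png"); print(n,p["mtx"].tolist(),p["view"].round(4).tolist())
    np.savez(f"{n}0.npz",**{k:v for k,v in p.items()})
    for q in ["holder","board","jaw","t_handle","flux_pot"]:
        print(q,[(round(d["p"],2),np.round(d["centre"]).tolist(),int(d["mask"].sum())) for d in imaging.regions_of(q,p)[:4]])
E
```

```text
{'time_s': 0.0, 'joints': array([ 8.05932175e+01,  2.20918916e+01,  3.80159309e-01, -2.80857439e-02,
       -6.84103350e+01, -1.48176568e+01]), 'joint_velocities': array([-0.03380938, -0.02999597, -0.02469792,  0.00114672, -0.00367208,
        0.00646767]), 'effort': array([ 1.48646581e-03, -3.90660453e+01,  1.87407857e+01,  4.21964541e+00,
        1.10766580e-02, -1.78161595e-04]), 'tcp_pos': array([0.25618659, 0.569465  , 0.23545259]), 'ee_rot': array([[-7.97873119e-04, -4.10476112e-01, -9.11871002e-01],
       [-2.02728798e-03, -9.11868755e-01,  4.10476874e-01],
       [-9.99997627e-01,  2.17613359e-03, -1.04597720e-04]]), 'wrist_force': array([ 0.65780571, -0.24695377,  0.21566633]), 'moment': array([-0.00766489,  0.04716873,  0.01323797]), 'gripper_width': 0.9994212874753932}
scene [[431.29564670767866, 0.0, 256.0068221720475], [0.0, 431.29564670767866, 189.7058425777646], [0.0, 0.0, 1.0]] [[-0.7744, 0.6325, -0.0171, 0.4138], [0.4775, 0.5665, -0.6716, -0.238], [-0.4151, -0.5283, -0.7407, 1.6771], [0.0, 0.0, 0.0, 1.0]]
holder [(0.92, [240.0, 186.0], 2813), (0.29, [306.0, 295.0], 
[... 383 characters left out ...]
, -0.6983, 0.2933], [0.4017, 0.5711, -0.7158, 1.297], [0.0, 0.0, 0.0, 1.0]]
holder [(0.74, [274.0, 221.0], 3384), (0.62, [299.0, 210.0], 62)]
board [(0.81, [252.0, 205.0], 452), (0.72, [207.0, 229.0], 482), (0.59, [237.0, 150.0], 348), (0.53, [282.0, 166.0], 332)]
jaw [(0.92, [294.0, 220.0], 377), (0.61, [273.0, 220.0], 3616)]
t_handle [(0.39, [300.0, 211.0], 51)]
flux_pot [(0.48, [274.0, 246.0], 74)]
wrist [[299.7816901640958, 0.0, 258.41606760657476], [0.0, 299.7816901640958, 186.18849683124543], [0.0, 0.0, 1.0]] [[-0.411, -0.9116, -0.001, 0.6265], [-0.8836, 0.3981, 0.2465, -0.0305], [-0.2244, 0.1022, -0.9691, 0.3892], [0.0, 0.0, 0.0, 1.0]]
holder []
board []
jaw []
t_handle []
flux_pot []
```

View pics/scene0.png

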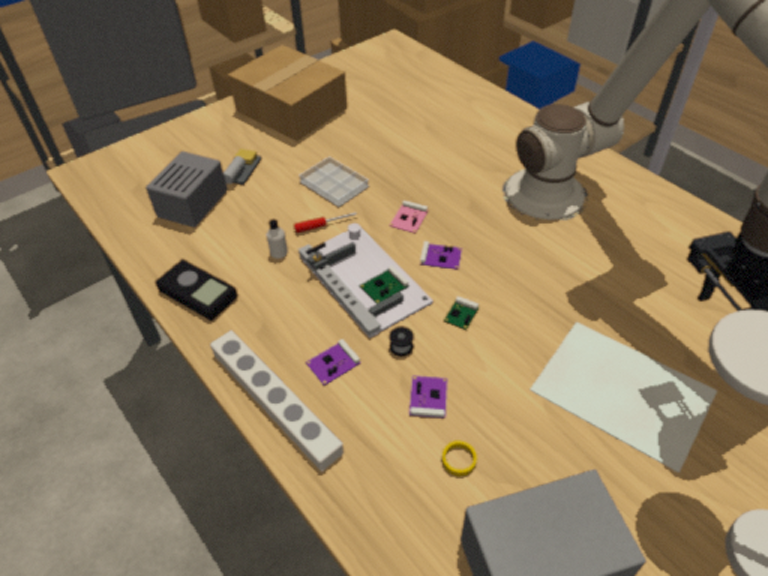

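View pics/side0.png

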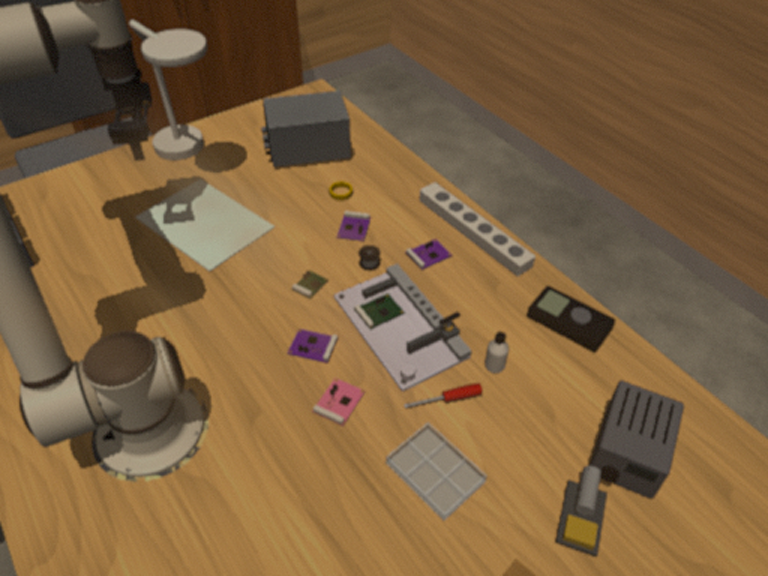

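View pics/wrist0.png

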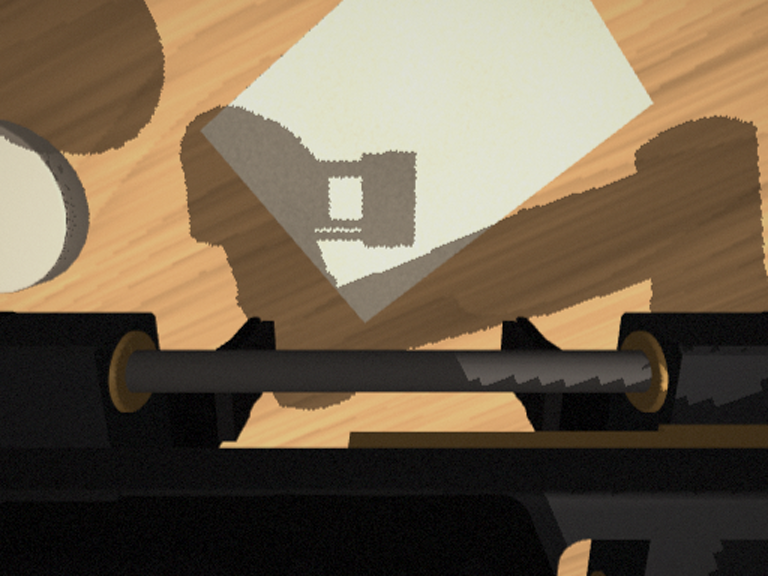

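```bash
python3 - <<'E'
from h import *
for n,(x0,y0,x1,y1) in {"scene":(185,135,305,235),"side":(215,170,325,265)}.items():
    d=np.load(f"{n}0.npz",allow_pickle=True); im=cv2.cvtColor(d["pixels"],cv2.COLOR_RGB2BGR)[y0:y1,x0:x1]
    cv2.imwrite(f"pics/{n}0c.png",cv2.resize(im,None,fx=6,fy=6,interpolation=cv2.INTER_CUBIC))
d=np.load("wrist0.npz",allow_pickle=True); V=d["view"]; C=-V[:3,:3].T@V[:3,3]; print("cam",C)
s=r.sense(); print("cam in tool",s["ee_rot"].T@(C-s["tcp_pos"]), "fwd in tool",s["ee_rot"].T@V[2,:3])
E
```

```text
cam [0.31786743 0.54352892 0.38530271]
cam in tool [-0.14875392 -0.00111789 -0.06689288] fwd in tool [ 0.96913201 -0.00116509  0.24653963]
```

View pics/scene0c.png

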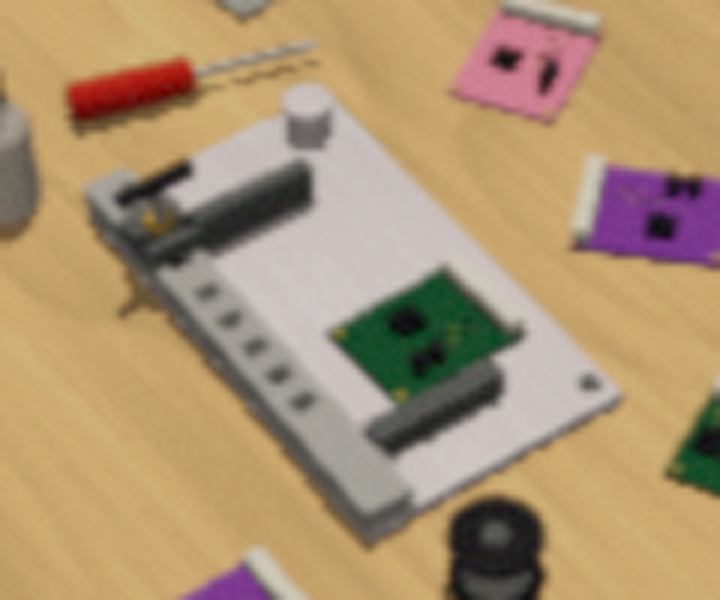

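View pics/side0c.png

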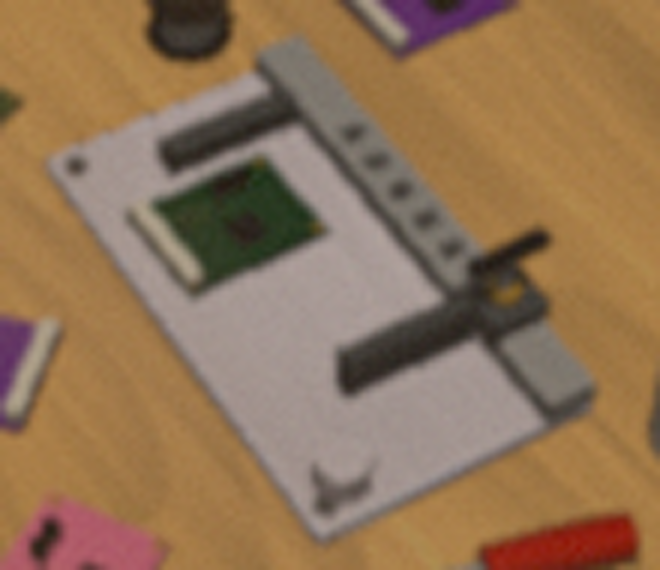

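```bash
cat > fit0.py <<'E'
from h import *
from scipy.optimize import least_squares
def H(par,X): 
    x,y,a=par[:3]; c,s=np.cos(a),np.sin(a); X=np.asarray(X,float)/1000
    return np.array([x+c*X[0]-s*X[1], y+s*X[0]+c*X[1], X[2]])
if __name__=="__main__":
    S=dict(np.load("scene0.npz",allow_pickle=True)); D=dict(np.load("side0.npz",allow_pickle=True))
    obs=[(S,(185,135),(-95,150,10),(620,398)),(S,(185,135),(-95,-150,10),(330,88)),(S,(185,135),(45,150,26),(410,495)),(S,(185,135),(75,-150,26),(88,190)),(S,(185,135),(75,150,26),(368,527)),
     (D,(215,170),(-95,150,10),(50,162)),(D,(215,170),(-95,-150,10),(322,535)),(D,(215,170),(75,-150,26),(595,388)),(D,(215,170),(45,150,26),(258,60)),(D,(215,170),(75,150,26),(300,38))]
    def f(p): return np.concatenate([proj(d,H(p,X))-((np.array(uv)-2.5)/6+o) for d,o,X,uv in obs])
    p=least_squares(f,[0.5,0,0]).x; print(p,f(p).round(1))
    for n,X in dict(rail_face=(45,0,10),lock=(60,16,26),fixed=(0,100,20),boardhome=(0,63.5,10)).items(): print(n,H(p,X).round(4))
    # board corners at z=14 (corners of top)
    for d,o,uvs in [(S,(185,135),[(330,332),(402,402),(450,265),(522,330)]),(D,(215,170),[(325,230),(262,158),(195,295),(130,212)])]:
        for uv in uvs:
            w=ray_z(d,(np.array(uv)-2.5)/6+o,0.014); 
            q=w[:2]-p[:2]; c,s=np.cos(p[2]),np.sin(p[2]); print(uv,w.round(3),"holder",(1000*np.array([c*q[0]+s*q[1],-s*q[0]+c*q[1]])).round(1))
    tv=tri([S,D],[(np.array((155,184))-2.5)/6+(185,135),(np.array((510,250))-2.5)/6+(215,170)]); print("T",tv)
    q=tv[:2]-p[:2];print("holder",np.array([c*q[0]+s*q[1],-s*q[0]+c*q[1]])*1000)
    np.save("hp.npy",p)
E
python3 fit0.py
```

```text
[ 0.55498238 -0.06196633 -0.0864241 ] [ 0.7 -0.4 -0.2  0.8  0.5 -0.6 -0.7 -0.5 -0.5 -1.6 -0.5 -0.7 -0.6  0.3
  0.5 -0.5  0.2 -1.3  0.5 -0.6]
rail_face [ 0.5998 -0.0659  0.01  ]
lock [ 0.6161 -0.0512  0.026 ]
fixed [0.5636 0.0377 0.02  ]
boardhome [0.5605 0.0013 0.01  ]
(330, 332) [ 0.57  -0.043  0.014] holder [13.7 20.3]
(402, 402) [0.572 0.023 0.014] holder [ 9.5 86.5]
(450, 265) [ 0.486 -0.04   0.014] holder [-70.8  16.4]
(522, 330) [0.487 0.025 0.014] holder [-75.2  81.1]
(325, 230) [ 0.569 -0.042  0.014] holder [12.6 21.4]
(262, 158) [0.572 0.023 0.014] holder [ 9.7 85.8]
(195, 295) [ 0.484 -0.04   0.014] holder [-73.1  16.1]
(130, 212) [0.488 0.031 0.014] holder [-75.1  86.8]
T [ 0.60815228 -0.14971618  0.07414047]
holder [ 60.54572155 -82.83290488]
```

Request:
apply_moves:
  xyz:
    - [0, 0, 0]
    - [0, 0, 0]
    - [0, 0, 0]
    - [0, 0.042, -0.0196]
    - [0, 0.042, -0.0196]
    - [0, 0.042, -0.0196]
    - [0, 0.042, -0.0196]
    - [0, 0.042, -0.0196]
    - [0, 0.042, -0.0196]
    - [0, 0.042, -0.0196]
    - [0, 0.042, -0.0196]
    - [0, 0.042, -0.0196]
  twist: [-6.4, -6.4, -6.4, 0, 0, 0, 0, 0, 0, 0, 0, 0]
  claw: [0.35, 0.35, 0.35, 0.35, 0.35, 0.35, 0.35, 0.35, 0.35, 0.35, 0.35, 0.35]

```text
time_s: 2.1
tcp_pos: [0.4084, 0.1718, 0.2363]
ee_rot: [[0.004, -0.062, -0.998], [0.003, -0.998, 0.062], [-1.0, -0.004, -0.004]]
wrist_force: [0.5, 1.0, -0.9]
gripper_width: 0.352
```

Request:
apply_moves:
  xyz:
    - [0, 0.042, -0.016]
    - [0, 0.042, -0.016]
    - [0, 0.042, -0.016]
    - [0, 0.042, -0.016]
    - [0, 0, 0]
  twist: [0, 0, 0, 0, 0]
  claw: [0.35, 0.35, 0.35, 0.35, 0.35]

```text
time_s: 2.6
tcp_pos: [0.4641, -0.0112, 0.2379]
ee_rot: [[0.009, -0.067, -0.998], [0.005, -0.998, 0.067], [-1.0, -0.005, -0.009]]
wrist_force: [0.1, 0.1, 0.3]
gripper_width: 0.35
```

```bash
python3 - <<'E'
from h import *
from fit0 import H
p=imaging.capture("wrist"); s=r.sense(); print(s["tcp_pos"],np.degrees(np.arctan2(s["ee_rot"][1,1],s["ee_rot"][0,1])))
np.savez("wrist1.npz",**p); save(p,"pics/wrist1.png")
hp=np.load("hp.npy")
im=cv2.cvtColor(p["pixels"],cv2.COLOR_RGB2BGR); im=cv2.resize(im,None,fx=1.5,fy=1.5)
for X in [(-95,150,10),(-95,-150,10),(45,150,26),(45,-150,26),(75,-150,26),(75,150,26),(60,16,26),(60,66,26),(60,-34,26),(-40,100,30),(45,100,30)]:
    u=proj(p,H(hp,X)); cv2.circle(im,tuple(int(v) for v in u*1.5),3,(0,0,255),-1)
cv2.imwrite("pics/wrist1o.png",im)
E
```

```text
[ 0.46368468 -0.00969432  0.23794656] -93.75483630123561
```

View pics/wrist1o.png

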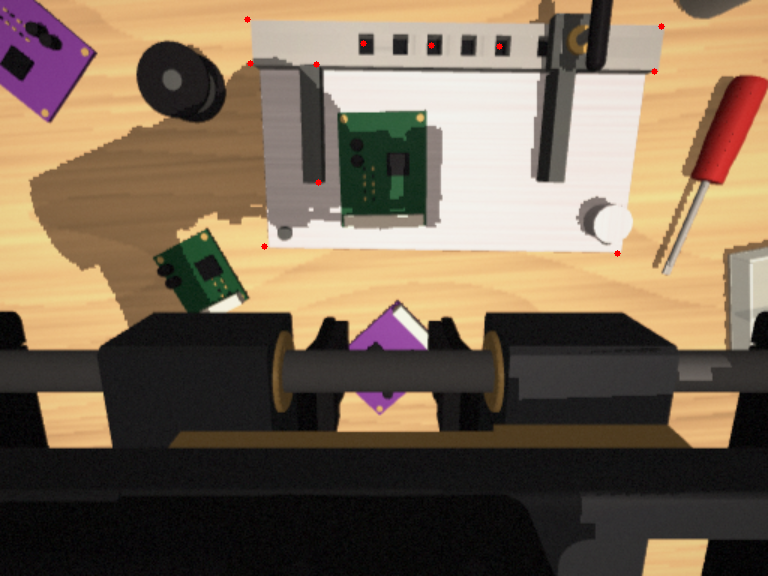

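```bash
python3 - <<'E'
from h import *
d=np.load("wrist1.npz"); im=cv2.cvtColor(d["pixels"],cv2.COLOR_RGB2BGR)
def crop(x0,y0,x1,y1,f,n): cv2.imwrite(n,cv2.resize(im[y0:y1,x0:x1],None,fx=f,fy=f,interpolation=cv2.INTER_CUBIC))
crop(160,5,310,105,5,"pics/w1a.png")   # left
crop(300,5,450,175,4,"pics/w1b.png")
crop(160,65,310,170,5,"pics/w1c.png")
E
```

```text
(no output)
```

View pics/w1a.png

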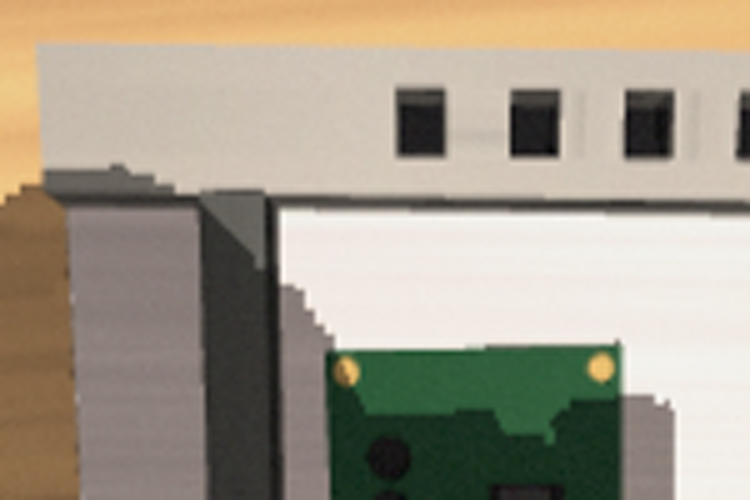

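View pics/w1b.png

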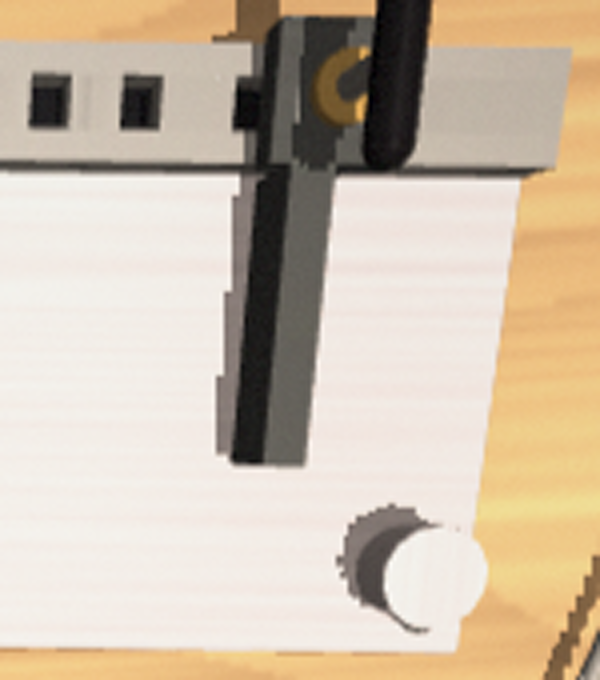

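View pics/w1c.png

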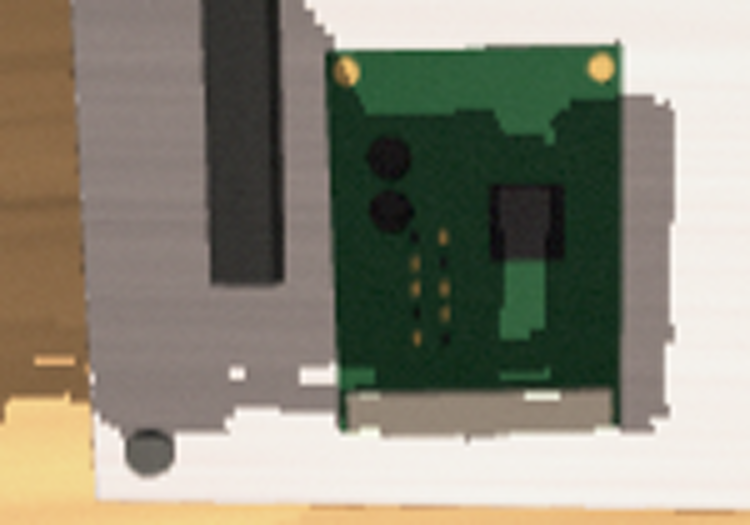

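```bash
cat > fit1.py <<'E'
from h import *
from fit0 import H
from scipy.optimize import least_squares
W=dict(np.load("wrist1.npz"))
A,B,C=((160,5),5),((300,5),4),((160,65),5)
px=lambda g,uv:(np.array(uv)-(g[1]-1)/2)/g[1]+np.array(g[0])
obs=[(A,(75,150,26),(38,45)),(A,(60,66,26),(421,124)),(A,(60,41,26),(536,124)),(A,(60,16,26),(650,124)),(B,(60,-9,26),(50,102)),(B,(60,-34,26),(141,102)),(B,(75,-150,26),(573,48)),(B,(-95,-150,10),(457,652)),(C,(-95,150,10),(97,498))]
f=lambda p:np.concatenate([proj(W,H(p,X))-px(g,uv) for g,X,uv in obs])
hp0=np.load("hp.npy"); 
p=least_squares(f,hp0).x; print(p,f(p).round(1),f(hp0).round(1)); np.save("hw.npy",p)
def inv(p,w):
    q=w[:2]-p[:2]; c,s=np.cos(p[2]),np.sin(p[2]); return np.array([c*q[0]+s*q[1],-s*q[0]+c*q[1]])*1000
if __name__=="__main__":
    for uv,z in [((328,52),.014),((620,44),.014),((343,432),.014),((620,428),.014),((347,392),.024),((612,390),.024)]:
        w=ray_z(W,px(C,uv),z); print(uv,w.round(4),inv(p,w).round(1))
    print("collar", inv(p,ray_z(W,px(B,(342,85)),.045)), "jaw arm top corners near", [inv(p,ray_z(W,px(B,u),.040)).round(1) for u in [(268,465),(306,465),(288,165),(337,168)]])
    print("handle near end bottom/top",[inv(p,ray_z(W,px(B,u),z)).round(1) for u,z in [((385,165),.072),((405,0),.072)]])
    print("pot",inv(p,ray_z(W,px(B,(436,578)),.034)))
    s=r.sense(); print("tcp in holder",inv(p,s["tcp_pos"]), s["tcp_pos"], "tool y angle minus holder", np.degrees(np.arctan2(-s["ee_rot"][1,1],-s["ee_rot"][0,1])-p[2])-90)
E
python3 fit1.py
```

```text
[ 0.55537118 -0.06430176 -0.08029681] [-0.3 -0.5  0.2 -0.3 -0.1  0.  -0.1  0.3  0.1 -0.2  0.1  0.1  0.  -0.2
  0.4  0.4 -0.3  0.7] [-2.  -0.8 -1.5 -0.1 -1.8  0.3 -1.9  0.7 -1.7  0.4 -1.7  0.9 -1.9  1.3
 -2.   1.6 -2.6  0.4]
(328, 52) [0.5759 0.023  0.014 ] [13.5 88.7]
(620, 44) [ 0.573  -0.0455  0.014 ] [16.1 20.1]
(343, 432) [0.4866 0.0277 0.014 ] [-75.9  86.2]
(620, 428) [ 0.483  -0.0412  0.014 ] [-74.   17.2]
(347, 392) [0.4973 0.0247 0.024 ] [-65.   84.1]
(612, 390) [ 0.4935 -0.0391  0.024 ] [-63.7  20.2]
collar [ 59.9820338  -81.38379187] jaw arm top corners near [array([-36.5, -73.4]), array([-36.4, -84.1]), array([ 41.7, -71.1]), array([ 41.1, -84.2])]
handle near end bottom/top [array([ 35.4, -83.7]), array([ 71.3, -84. ])]
pot [ -68.40148058 -127.83662077]
tcp in holder [-95.77117875  47.07726491] [ 0.46368468 -0.00969432  0.23794656] tool y angle minus holder 0.8458317676355165
```

Request:
apply_moves:
  xyz:
    - [0.03, -0.005, 0.003]
    - [0.04, 0, 0.001]
    - [0.04, 0, 0]
    - [0.04, 0, 0]
    - [0.03, 0, 0]
    - [0.01, 0, 0]
    - [0, 0, 0]
  twist: [0.8, 0, 0, 0, 0, 0, 0]
  claw: [0.3, 0.3, 0.3, 0.3, 0.3, 0.3, 0.3]

```text
time_s: 3.35
tcp_pos: [0.4655, 0.0031, 0.0455]
ee_rot: [[0.021, -0.072, -0.997], [0.009, -0.997, 0.073], [-1.0, -0.01, -0.02]]
wrist_force: [0.7, 0.3, -0.2]
gripper_width: 0.301
```

```bash
cat > st.py <<'E'
from fit1 import *
s=r.sense(); p=np.load("hw.npy"); R=s["ee_rot"]
print("t",s["time_s"],"tcp holder",inv(p,s["tcp_pos"]).round(1),"z",s["tcp_pos"][2].round(4),"ang",np.degrees(np.arctan2(-R[1,1],-R[0,1])-p[2])-90,"F",s["wrist_force"].round(1),"g",s["gripper_width"],"tilt",R[:2,0].round(4))
E
python3 st.py | tail -1
```

```text
t 3.35 tcp holder [-95.  60.] z 0.0455 ang 0.4514701798435965 F [ 0.7  0.3 -0.2] g 0.3007868401857389 tilt [0.0209 0.0085]
```

Request:
apply_moves:
  xyz:
    - [0.004, 0.007, 0.003]
    - [0.007, 0, 0]
    - [0.005, 0, 0]
    - [0, 0, 0]
  twist: [0.5, 0, 0, 0]
  claw: [0.3, 0.3, 0.3, 0.3]

```text
time_s: 3.75
tcp_pos: [0.4637, -0.0018, 0.0307]
ee_rot: [[0.026, -0.078, -0.997], [0.01, -0.997, 0.079], [-1.0, -0.012, -0.025]]
wrist_force: [-0.1, -0.2, -0.7]
gripper_width: 0.303
```

```bash
python3 st.py | tail -1
```

```text
t 3.75 tcp holder [-96.3  54.9] z 0.0307 ang 0.09862692687551089 F [-0.1 -0.2 -0.7] g 0.30292323219672324 tilt [0.0262 0.0103]
```

Request:
apply_moves:
  xyz:
    - [0.001, 0.001, -0.005]
    - [0, 0, -0.005]
    - [0, 0, -0.005]
    - [0, 0, -0.005]
    - [0, 0, -0.005]
    - [0, 0, -0.005]
    - [0, 0, 0]
  twist: [0, 0, 0, 0, 0, 0, 0]
  claw: [0.3, 0.3, 0.3, 0.3, 0.3, 0.3, 0.3]

```text
time_s: 4.45
tcp_pos: [0.4972, -0.0056, 0.0314]
ee_rot: [[0.028, -0.079, -0.996], [0.011, -0.997, 0.079], [-1.0, -0.013, -0.027]]
wrist_force: [-0.3, -0.1, 0.2]
gripper_width: 0.298
```

```bash
python3 st.py | tail -1; python3 - <<'E'
from h import *
p=imaging.capture("wrist"); np.savez("wrist2.npz",**p); save(p,"pics/wrist2.png")
E
```

```text
t 4.45 tcp holder [-62.7  53.9] z 0.0314 ang 0.06519517267507524 F [-0.3 -0.1  0.2] g 0.29834119326794284 tilt [0.028  0.0109]
```

View pics/wrist2.png

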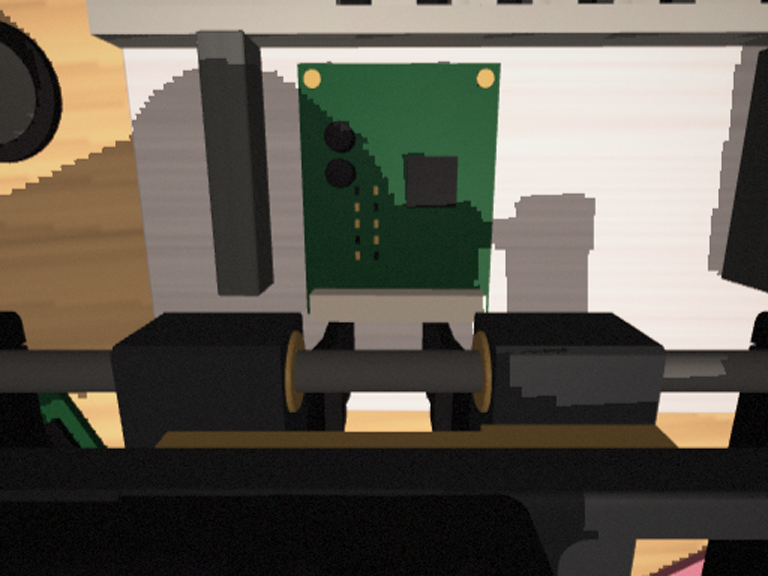

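```bash
cat > meas.py <<'E'
from fit1 import *
import sys
def m(fn,uvs,z=.014):
    W=dict(np.load(fn)); p=np.load("hw.npy")
    for uv in uvs: print(uv,inv(p,ray_z(W,(np.array(uv)-0.25)/1.5,z)).round(1))
E
python3 - <<'E' | tail -5
from meas import *
m("wrist2.npz",[(299,64),(500,63.5),(307,312)])
m("wrist2.npz",[(261,48),(740,46)],.010)
E
```

```text
(299, 64) [39.  86.2]
(500, 63.5) [39.  16.8]
(307, 312) [-50.5  86.9]
(261, 48) [ 45.2 100.2]
(740, 46) [ 45.3 -66.8]
```

Request:
apply_moves:
  xyz:
    - [0, 0, -0.003]
    - [0, 0, -0.002]
    - [0, 0, -0.001]
    - [0, 0, -0.001]
    - [0, 0, 0]
  twist: [0, 0, 0, 0, 0]
  claw: [0.3, 0.3, 0.3, 0.3, 0.3]

```text
time_s: 5.0
tcp_pos: [0.5027, -0.0064, 0.0315]
ee_rot: [[0.025, -0.079, -0.997], [0.01, -0.997, 0.08], [-1.0, -0.012, -0.024]]
wrist_force: [-0.8, -0.0, 0.7]
gripper_width: 0.3
```

```bash
python3 st.py | tail -1; python3 - <<'E'
from h import *
p=imaging.capture("wrist"); np.savez("wrist3.npz",**p)
im=cv2.cvtColor(p["pixels"],cv2.COLOR_RGB2BGR)[10:80,170:350]; cv2.imwrite("pics/w3c.png",cv2.resize(im,None,fx=4,fy=4,interpolation=cv2.INTER_CUBIC))
E
```

```text
t 5.0 tcp holder [-57.1  53.5] z 0.0315 ang 0.0495803463540625 F [-0.8 -0.   0.7] g 0.30027977718449816 tilt [0.0249 0.0104]
```

View pics/w3c.png

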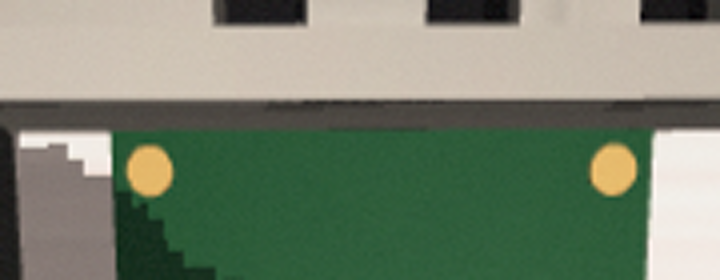

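Request:
apply_moves:
  xyz:
    - [0, 0, -0.002]
    - [0, 0, -0.002]
    - [0, 0, -0.001]
  twist: [0, 0, 0]
  claw: [0.3, 0.3, 0.3]

```text
time_s: 5.35
tcp_pos: [0.5035, -0.0071, 0.0309]
ee_rot: [[0.016, -0.08, -0.997], [0.009, -0.997, 0.081], [-1.0, -0.011, -0.015]]
wrist_force: [-2.6, 1.2, 3.1]
gripper_width: 0.299
```

```bash
python3 st.py | tail -1; python3 - <<'E'|tail -2
from meas import *
W=dict(np.load("wrist3.npz")); p=np.load("hw.npy")
for uv in [(113,130),(652,130)]: print(inv(p,ray_z(W,(np.array(uv)-1.5)/4+[170,10],.014)))
E
```

```text
t 5.35 tcp holder [-56.3  52.9] z 0.0309 ang -0.01438885913492527 F [-2.6  1.2  3.1] g 0.2987562641677602 tilt [0.0156 0.0094]
[44.71074682 86.33180453]
[44.50117585 16.67636771]
```

Request:
apply_moves:
  xyz:
    - [0, 0, 0]
    - [0, 0, 0.01]
    - [0, 0, 0.012]
    - [-0.03, 0, 0]
    - [-0.05, 0, 0]
    - [-0.05, 0, 0]
    - [-0.02, 0.02, -0.014]
    - [0, 0.034, -0.024]
    - [0, 0.034, -0.024]
    - [0, 0.034, -0.024]
    - [0, 0.014, -0.01]
    - [0, 0, 0]
  twist: [0, 0, 0, 0, 0, 0, 0, 0, 0, 0, 0, 0]
  claw: [0.3, 0.3, 0.3, 0.3, 0.3, 0.5, 0.5, 0.5, 0.5, 0.5, 0.5, 0.5]

```text
time_s: 6.55
tcp_pos: [0.563, -0.1537, 0.1891]
ee_rot: [[0.031, -0.075, -0.997], [0.008, -0.997, 0.075], [-0.999, -0.01, -0.03]]
wrist_force: [-0.3, 0.2, -0.4]
gripper_width: 0.497
```

```bash
python3 st.py | tail -1; python3 - <<'E'
from h import *
p=imaging.capture("wrist"); np.savez("wrist4.npz",**p); save(p,"pics/wrist4.png")
E
```

```text
t 6.55 tcp holder [ 14.7 -88.5] z 0.1891 ang 0.2979919704558682 F [-0.3  0.2 -0.4] g 0.49738919073818155 tilt [0.0307 0.0076]
```

View pics/wrist4.png

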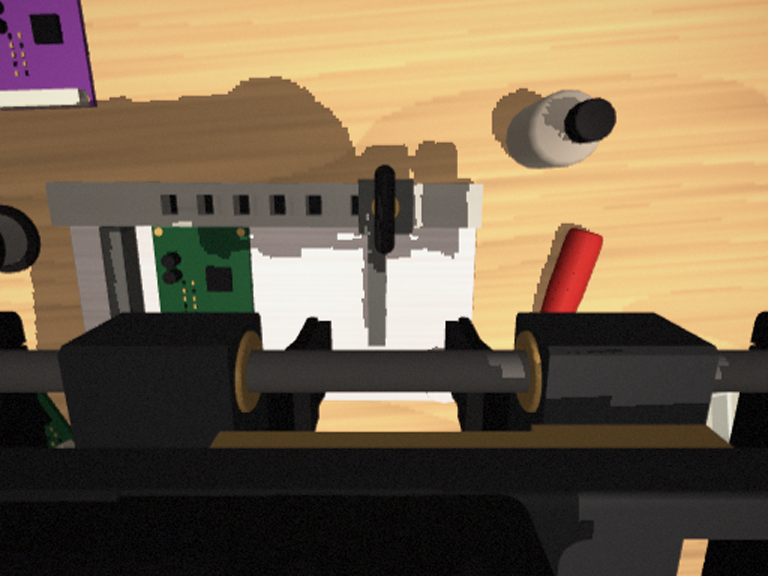

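```bash
python3 - <<'E'|tail -8
from meas import *
W1=dict(np.load("wrist1.npz"));W4=dict(np.load("wrist4.npz")); p=np.load("hw.npy")
a=(np.array([388,171.])-1.5)/4+[300,5]; b=(np.array([384,254.])-.25)/1.5
t=tri([W1,W4],[a,b]); print("near end",t,inv(p,t))
for uv,z in [((384,167),.072),((384,254),.072),((384,210),.075)]: print(uv, inv(p,ray_z(W4,(np.array(uv)-.25)/1.5,z)).round(1))
print("collar/hole check",[inv(p,ray_z(W4,(np.array(u)-.25)/1.5,.026)).round(1) for u in [(241,205),(314,205)]])
print("board",[inv(p,ray_z(W4,(np.array(u)-.25)/1.5,.014)).round(1) for u in [(154,227),(250,227)]])
print("cleaner cap",inv(p,ray_z(W4,(np.array((590,120))-.25)/1.5,.1)))
E
```

```text
-2.   1.6 -2.6  0.4]
near end [ 0.58243636 -0.15046889  0.0736685 ] [ 33.88948767 -83.71858157]
(384, 167) [ 84.6 -83.4]
(384, 254) [ 33.8 -83.6]
(384, 210) [ 60.2 -83.6]
collar/hole check [array([59.9, 16.4]), array([ 60.2, -34.2])]
board [array([43.1, 85. ]), array([43.5, 14.9])]
cleaner cap [ 107.30810879 -187.76772052]
```

Request:
apply_moves:
  xyz:
    - [0, -0.003, -0.021]
    - [0, -0.002, -0.02]
    - [0.03, 0, 0]
    - [0.03, 0, 0]
    - [0.02, 0, 0]
    - [0, 0, 0]
  twist: [0, 0, 0, 0, 0, 0]
  claw: [0.5, 0.5, 0.5, 0.5, 0.5, 0.5]

```text
time_s: 7.2
tcp_pos: [0.6029, -0.1433, 0.1092]
ee_rot: [[0.032, -0.069, -0.997], [0.009, -0.998, 0.069], [-0.999, -0.012, -0.032]]
wrist_force: [-0.1, 0.2, -0.0]
gripper_width: 0.501
```

```bash
python3 st.py | tail -1
```

```text
t 7.2 tcp holder [ 53.7 -74.9] z 0.1092 ang 0.6441276671883145 F [-0.1  0.2 -0. ] g 0.5009389976671149 tilt [0.0322 0.0095]
```

Request:
apply_moves:
  xyz:
    - [0, 0.008, -0.005]
    - [0, 0.001, 0]
    - [0.015, 0, 0]
    - [0.01, 0, 0]
    - [0, 0, 0]
  twist: [0.6, 0, 0, 0, 0]
  claw: [0.5, 0.5, 0.5, 0.5, 0.5]

```text
time_s: 7.7
tcp_pos: [0.6109, -0.1518, 0.09]
ee_rot: [[0.042, -0.077, -0.996], [0.008, -0.997, 0.078], [-0.999, -0.012, -0.042]]
wrist_force: [-0.0, 0.7, 0.1]
gripper_width: 0.498
```

```bash
python3 st.py | tail -1
```

```text
t 7.7 tcp holder [ 62.4 -82.8] z 0.09 ang 0.17195870223753218 F [-0.   0.7  0.1] g 0.49767169218232765 tilt [0.0425 0.0083]
```

Request:
apply_moves:
  xyz:
    - [0.01, 0.0005, 0.002]
    - [0.01, 0, 0.001]
    - [0.003, 0, 0]
    - [0, 0, 0]
  twist: [0, 0, 0, 0]
  claw: [0.5, 0.5, 0.5, 0.5]

```text
time_s: 8.1
tcp_pos: [0.6096, -0.1522, 0.0669]
ee_rot: [[0.045, -0.077, -0.996], [0.008, -0.997, 0.078], [-0.999, -0.011, -0.045]]
wrist_force: [-0.6, -0.5, 0.5]
gripper_width: 0.498
```

```bash
python3 st.py | tail -1; python3 - <<'E'
from h import *
p=imaging.capture("wrist"); np.savez("wrist5.npz",**p); save(p,"pics/wrist5.png")
p=imaging.capture("side"); np.savez("side5.npz",**p)
im=cv2.cvtColor(p["pixels"],cv2.COLOR_RGB2BGR)[150:270,210:340]; cv2.imwrite("pics/side5c.png",cv2.resize(im,None,fx=5,fy=5,interpolation=cv2.INTER_CUBIC))
E
```

```text
t 8.1 tcp holder [ 61.1 -83.3] z 0.0669 ang 0.1694193759223026 F [-0.6 -0.5  0.5] g 0.4980266551199127 tilt [0.0454 0.008 ]
```

View pics/wrist5.png

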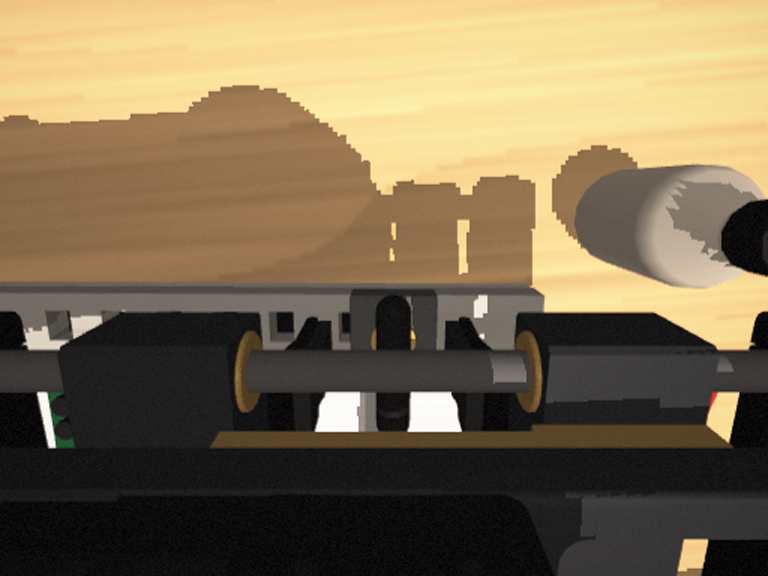

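View pics/side5c.png

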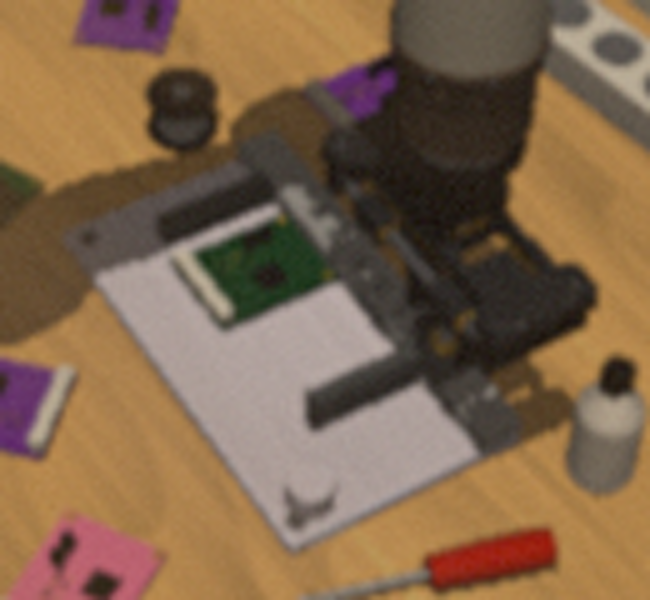

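Request:
apply_moves:
  xyz:
    - [0, 0, 0]
    - [0, 0, 0]
    - [0, 0, 0]
    - [0, 0, 0]
    - [0, 0, 0]
    - [0, 0, 0]
  twist: [0, 0, 0, 0, 0, 0]
  claw: [0.05, 0.05, 0.05, 0.05, 0.05, 0.05]

```text
time_s: 8.8
tcp_pos: [0.6107, -0.1525, 0.0686]
ee_rot: [[0.049, -0.077, -0.996], [0.007, -0.997, 0.077], [-0.999, -0.011, -0.048]]
wrist_force: [-0.6, -0.5, -0.3]
gripper_width: 0.126
```

```bash
python3 st.py | tail -1
```

```text
t 8.8 tcp holder [ 62.2 -83.4] z 0.0686 ang 0.183562130971211 F [-0.6 -0.5 -0.3] g 0.1257676520607686 tilt [0.0486 0.0075]
```

Request:
apply_moves:
  xyz:
    - [-0.003, 0, 0]
    - [-0.003, 0, 0]
    - [-0.003, 0, 0]
    - [-0.002, 0, 0]
    - [0, 0, 0]
  twist: [0, 0, 0, 0, 0]
  claw: [0.05, 0.05, 0.05, 0.05, 0.05]

```text
time_s: 9.3
tcp_pos: [0.6105, -0.1524, 0.0765]
ee_rot: [[0.048, -0.078, -0.996], [0.008, -0.997, 0.079], [-0.999, -0.012, -0.047]]
wrist_force: [3.3, -1.9, -8.3]
gripper_width: 0.128
```

```bash
python3 st.py | tail -1
```

```text
t 9.3 tcp holder [ 62.  -83.4] z 0.0765 ang 0.11453557263206449 F [ 3.3 -1.9 -8.3] g 0.12770780711572183 tilt [0.0483 0.0085]
```

Request:
apply_moves:
  xyz:
    - [-0.003, 0, 0]
    - [-0.002, 0, 0]
    - [-0.001, 0, 0]
  twist: [0, 0, 0]
  claw: [0.05, 0.05, 0.05]

```text
time_s: 9.6
tcp_pos: [0.6104, -0.1524, 0.0818]
ee_rot: [[0.048, -0.079, -0.996], [0.009, -0.997, 0.079], [-0.999, -0.013, -0.048]]
wrist_force: [6.7, -2.5, -14.2]
gripper_width: 0.128
```

```bash
python3 st.py | tail -1;  python3 - <<'E'
from h import *
p=imaging.capture("wrist"); np.savez("wrist6.npz",**p); save(p,"pics/wrist6.png")
E
```

```text
t 9.6 tcp holder [ 61.9 -83.4] z 0.0818 ang 0.09739301666215283 F [  6.7  -2.5 -14.2] g 0.12750323261783242 tilt [0.0484 0.0088]
```

View pics/wrist6.png

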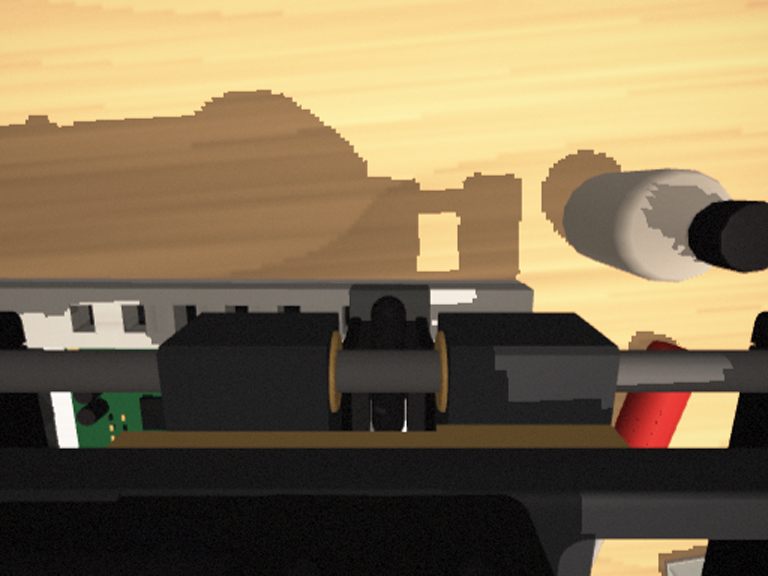

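Request:
apply_moves:
  xyz:
    - [0.001, -0.004, 0]
    - [0, -0.008, 0]
    - [0, -0.008, 0]
    - [0, -0.008, 0]
    - [0, -0.008, 0]
    - [0, -0.008, 0]
    - [0, 0, 0]
  twist: [0, 0, 0, 0, 0, 0, 0]
  claw: [0.05, 0.05, 0.05, 0.05, 0.05, 0.05, 0.05]

```text
time_s: 10.35
tcp_pos: [0.6139, -0.1091, 0.0809]
ee_rot: [[0.049, -0.08, -0.996], [0.007, -0.997, 0.08], [-0.999, -0.011, -0.048]]
wrist_force: [5.2, 2.7, -9.1]
gripper_width: 0.128
```

```bash
python3 st.py | tail -1
```

```text
t 10.35 tcp holder [ 62. -40.] z 0.0809 ang 0.012759002792236629 F [ 5.2  2.7 -9.1] g 0.12781230762099424 tilt [0.0488 0.0072]
```

Request:
apply_moves:
  xyz:
    - [0, -0.008, 0]
    - [0, -0.008, 0]
    - [0, -0.008, 0]
    - [0, -0.008, 0]
    - [0, -0.005, 0]
    - [0, 0, 0]
  twist: [0, 0, 0, 0, 0, 0]
  claw: [0.05, 0.05, 0.05, 0.05, 0.05, 0.05]

```text
time_s: 10.95
tcp_pos: [0.6168, -0.0738, 0.0812]
ee_rot: [[0.048, -0.081, -0.996], [0.005, -0.997, 0.082], [-0.999, -0.009, -0.048]]
wrist_force: [3.6, 0.0, -10.5]
gripper_width: 0.124
```

```bash
python3 st.py | tail -1
```

```text
t 10.95 tcp holder [62.  -4.6] z 0.0812 ang -0.06388064071816757 F [  3.6   0.  -10.5] g 0.12380828814429068 tilt [0.0482 0.0051]
```

Request:
apply_moves:
  xyz:
    - [0, -0.003, 0]
    - [0, -0.003, 0]
    - [0, -0.003, 0]
    - [0, -0.003, 0]
    - [0, -0.003, 0]
    - [0, -0.002, 0]
    - [0, 0, 0]
  twist: [0, 0, 0, 0, 0, 0, 0]
  claw: [0.05, 0.05, 0.05, 0.05, 0.05, 0.05, 0.05]

```text
time_s: 11.65
tcp_pos: [0.6178, -0.0606, 0.0814]
ee_rot: [[0.047, -0.084, -0.995], [0.002, -0.996, 0.084], [-0.999, -0.006, -0.047]]
wrist_force: [4.0, 1.1, -9.1]
gripper_width: 0.126
```

```bash
python3 st.py | tail -1;  python3 - <<'E'
from h import *
p=imaging.capture("wrist"); np.savez("wrist7.npz",**p); save(p,"pics/wrist7.png")
p=imaging.capture("side"); np.savez("side7.npz",**p)
im=cv2.cvtColor(p["pixels"],cv2.COLOR_RGB2BGR)[160:270,210:340]; cv2.imwrite("pics/side7c.png",cv2.resize(im,None,fx=5,fy=5,interpolation=cv2.INTER_CUBIC))
E
```

```text
t 11.65 tcp holder [61.9  8.7] z 0.0814 ang -0.19306247710714786 F [ 4.   1.1 -9.1] g 0.1263923893861507 tilt [0.0471 0.0019]
```

View pics/wrist7.png

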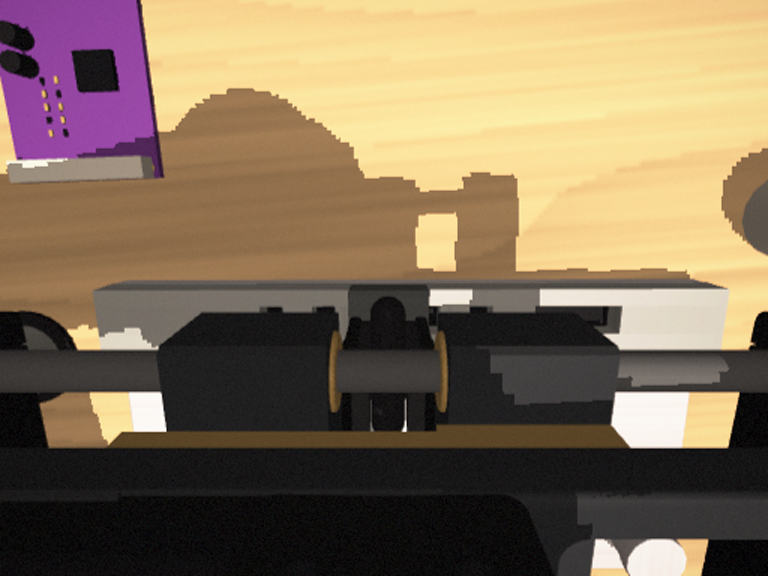

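View pics/side7c.png

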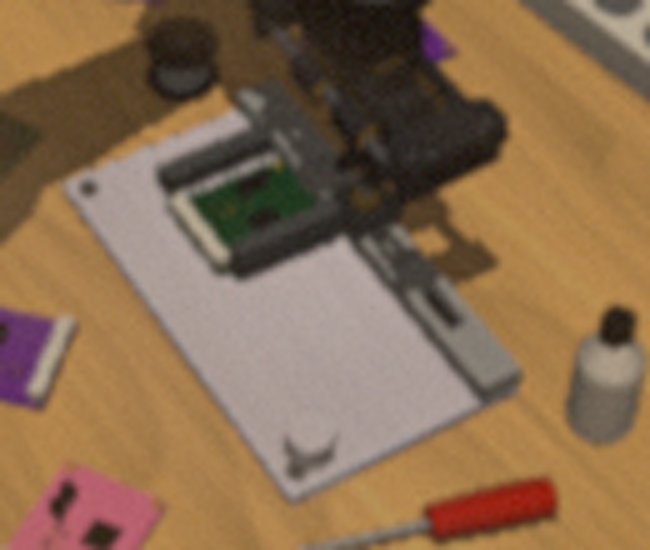

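Request:
apply_moves:
  xyz:
    - [0, -0.003, 0]
    - [0, -0.003, 0]
    - [0, -0.002, 0]
    - [0, 0, 0]
  twist: [0, 0, 0, 0]
  claw: [0.05, 0.05, 0.05, 0.05]

```text
time_s: 12.15
tcp_pos: [0.6183, -0.0549, 0.0816]
ee_rot: [[0.046, -0.084, -0.995], [-0.001, -0.996, 0.084], [-0.999, -0.003, -0.046]]
wrist_force: [4.1, 1.3, -9.6]
gripper_width: 0.126
```

```bash
python3 st.py | tail -1
```

```text
t 12.15 tcp holder [61.9 14.4] z 0.0816 ang -0.23059940833185522 F [ 4.1  1.3 -9.6] g 0.1263497036258717 tilt [ 0.0461 -0.0008]
```

Request:
apply_moves:
  xyz:
    - [0, -0.0015, 0]
    - [0, -0.001, 0]
    - [0, 0, 0]
  twist: [0, 0, 0]
  claw: [0.05, 0.05, 0.05]

```text
time_s: 12.45
tcp_pos: [0.6183, -0.0538, 0.0817]
ee_rot: [[0.045, -0.084, -0.995], [-0.002, -0.996, 0.084], [-0.999, -0.001, -0.046]]
wrist_force: [4.0, 0.3, -9.8]
gripper_width: 0.126
```

```bash
python3 st.py | tail -1;python3 - <<'E'|tail -6
from h import *
p=imaging.capture("wrist"); np.savez("wrist8.npz",**p)
im=cv2.cvtColor(p["pixels"],cv2.COLOR_RGB2BGR)[180:240,150:430]; cv2.imwrite("pics/w8c.png",cv2.resize(im,None,fx=2.8,fy=2.8,interpolation=cv2.INTER_CUBIC))
from fit0 import H
hw=np.load("hw.npy")
print("hole edges pred px crop", [(n,((proj(p,H(hw,(60,y,26)))-[150,180])*2.8).round(0)) for n,y in [("5L",71.5),("5R",60.5),("4L",46.5),("4R",35.5),("2L",-3.5),("2R",-14.5)]])
print("carriage top corners far", [((proj(p,H(hw,(78,16+d,40)))-[150,180])*2.8).round(0) for d in (18,-18)],"rail ends",[((proj(p,H(hw,(75,y,26)))-[150,180])*2.8).round(0) for y in (150,-150)])
E
```

```text
t 12.45 tcp holder [61.9 15.5] z 0.0817 ang -0.24657872178910623 F [ 4.   0.3 -9.8] g 0.12562912309122454 tilt [ 0.0455 -0.0024]
hole edges pred px crop [('5L', array([91., 93.])), ('5R', array([134.,  93.])), ('4L', array([189.,  93.])), ('4R', array([231.,  93.])), ('2L', array([383.,  92.])), ('2R', array([426.,  92.]))]
carriage top corners far [array([231.,  36.]), array([383.,  36.])] rail ends [array([-221.,   38.]), array([964.,  33.])]
```

View pics/w8c.png

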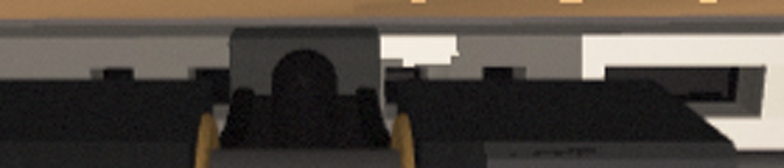

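Request:
apply_moves:
  xyz:
    - [0.003, 0, 0]
    - [0.003, 0, 0]
    - [0.003, 0, 0]
    - [0.002, 0, 0]
    - [0.002, 0, 0]
    - [0.001, 0, 0]
    - [0, 0, 0]
  twist: [0, 0, 0, 0, 0, 0, 0]
  claw: [0.05, 0.05, 0.05, 0.05, 0.05, 0.05, 0.05]

```text
time_s: 13.2
tcp_pos: [0.6185, -0.0538, 0.0688]
ee_rot: [[0.045, -0.084, -0.995], [-0.003, -0.996, 0.084], [-0.999, -0.001, -0.045]]
wrist_force: [2.0, -0.8, -6.9]
gripper_width: 0.129
```

```bash
python3 st.py | tail -1
```

```text
t 13.2 tcp holder [62.  15.6] z 0.0688 ang -0.2000457820088002 F [ 2.  -0.8 -6.9] g 0.12855750261387894 tilt [ 0.0446 -0.003 ]
```

Request:
apply_moves:
  xyz:
    - [0, 0, 0]
    - [0, 0, 0]
    - [0, 0, 0]
    - [0, 0, 0]
    - [0, 0, 0]
  twist: [0, 0, 0, 0, 0]
  claw: [0.3, 0.4, 0.4, 0.4, 0.4]

```text
time_s: 13.7
tcp_pos: [0.6186, -0.0538, 0.0718]
ee_rot: [[0.046, -0.083, -0.995], [-0.003, -0.997, 0.083], [-0.999, -0.0, -0.046]]
wrist_force: [-0.4, -0.1, -0.5]
gripper_width: 0.388
```

```bash
python3 st.py | tail -1
```

```text
t 13.7 tcp holder [62.2 15.6] z 0.0718 ang -0.1699643271182083 F [-0.4 -0.1 -0.5] g 0.3880487640776193 tilt [ 0.046  -0.0034]
```

Request:
apply_moves:
  xyz:
    - [-0.02, 0, 0]
    - [-0.03, 0, 0]
    - [-0.04, 0, 0]
    - [-0.04, 0, 0.01]
    - [0, 0, 0.04]
    - [0, 0, 0.04]
    - [0, 0, 0.02]
    - [0, 0, 0]
  twist: [0, 0, 0, 0, 0, 0, 0, 0]
  claw: [0.4, 0.4, 0.4, 0.4, 0.4, 0.4, 0.4, 0.4]

```text
time_s: 14.5
tcp_pos: [0.4997, -0.0442, 0.2025]
ee_rot: [[0.046, -0.084, -0.995], [-0.003, -0.996, 0.084], [-0.999, -0.0, -0.046]]
wrist_force: [1.4, -0.7, 0.2]
gripper_width: 0.401
```

```bash
python3 st.py | tail -1;python3 - <<'E'
from h import *
p=imaging.capture("wrist"); np.savez("wrist9.npz",**p); save(p,"pics/wrist9.png")
p=imaging.capture("side"); np.savez("side9.npz",**p)
im=cv2.cvtColor(p["pixels"],cv2.COLOR_RGB2BGR)[160:270,210:340]; cv2.imwrite("pics/side9c.png",cv2.resize(im,None,fx=5,fy=5,interpolation=cv2.INTER_CUBIC))
p=imaging.capture("scene"); np.savez("scene9.npz",**p)
E
```

```text
t 14.5 tcp holder [-57.1  15.5] z 0.2025 ang -0.21449950227881232 F [ 1.4 -0.7  0.2] g 0.40056474918977253 tilt [ 0.0464 -0.0034]
```

View pics/wrist9.png

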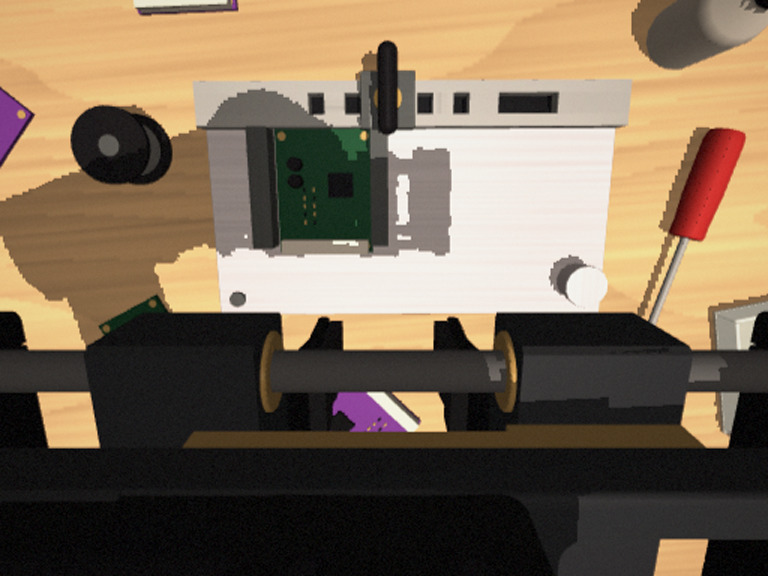

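View pics/side9c.png

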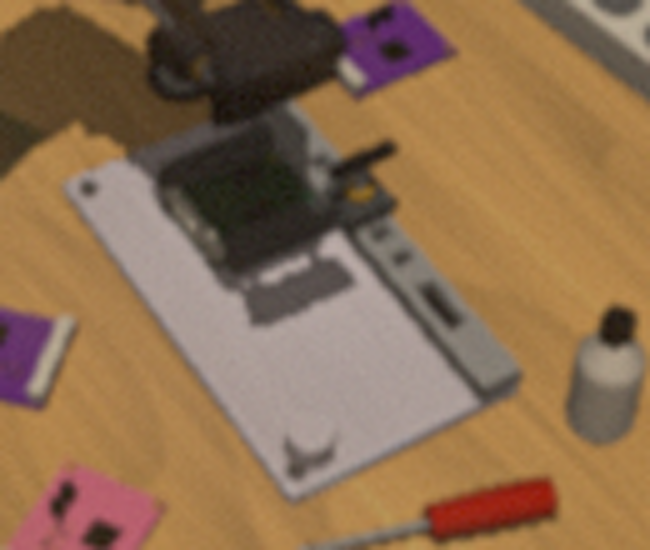

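```bash
python3 - <<'E'
from h import *
for n,(x0,y0,x1,y1) in {"wrist9":(150,20,300,180),"side9":(250,180,310,240)}.items():
    im=cv2.cvtColor(np.load(n+".npz")["pixels"],cv2.COLOR_RGB2BGR)[y0:y1,x0:x1]
    f=4 if n[0]=="w" else 8
    if n[0]=="w": im=np.clip(255*(im/255.)**.6,0,255).astype(np.uint8)
    cv2.imwrite(f"pics/{n}d.png",cv2.resize(im,None,fx=f,fy=f,interpolation=cv2.INTER_CUBIC))
E
```

```text
(no output)
```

View pics/wrist9d.png

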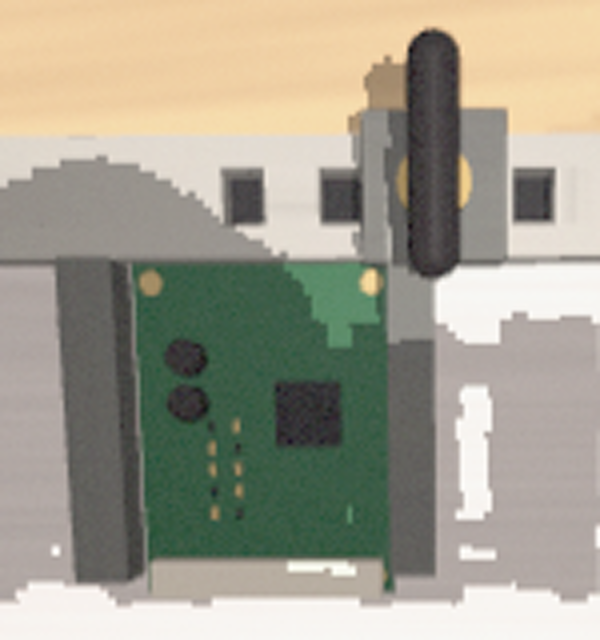

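View pics/side9d.png

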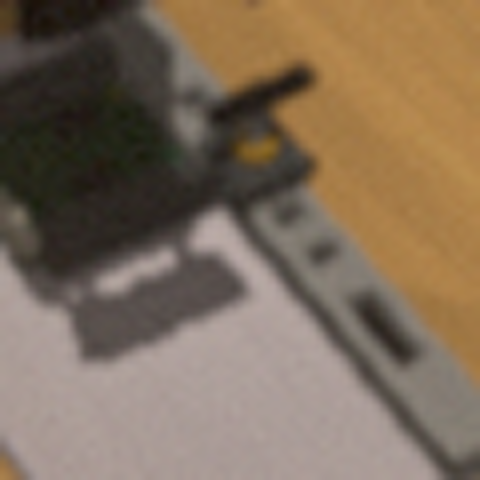

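```bash
python3 - <<'E'|tail -12
from meas import *
from fit0 import H
W=dict(np.load("wrist9.npz")); D=dict(np.load("side9.npz")); S=dict(np.load("scene9.npz")); p=np.load("hw.npy"); hp=np.load("hp.npy")
f=lambda uv:(np.array(uv)-1.5)/4+[150,20]
print("board far",[inv(p,ray_z(W,f(u),.014)).round(1) for u in [(133,264),(384,264)]],"near",[inv(p,ray_z(W,f(u),.014)).round(1) for u in [(150,592),(394,592)]])
print("holes",[inv(p,ray_z(W,f(u),.026)).round(1) for u in [(243,197),(534,196)]])
print("carriage top y",[inv(p,ray_z(W,f(u),.040)).round(1) for u in [(388,110),(506,110)]])
for l in (0,8):
  print("lift",l,"pred handle ends wrist",[(proj(W,H(p,(x,16,72+l)))-[150,20])*4+1.5 for x in (34,86)], "side",[(proj(D,H(hp,(x,14,72+l)))-[250,180])*8+3.5 for x in (34,86)])
b=(np.array([434,274.])-1.5)/4+[150,20]; print("tri near",tri([W,D],[b,(np.array((213,116))-3.5)/8+[250,180]]), "far",tri([W,D],[f((433,33)),(np.array((312,72))-3.5)/8+[250,180]]))
E
```

```text
[ 0.55537118 -0.06430176 -0.08029681] [-0.3 -0.5  0.2 -0.3 -0.1  0.  -0.1  0.3  0.1 -0.2  0.1  0.1  0.  -0.2
  0.4  0.4 -0.3  0.7] [-2.  -0.8 -1.5 -0.1 -1.8  0.3 -1.9  0.7 -1.7  0.4 -1.7  0.9 -1.9  1.3
 -2.   1.6 -2.6  0.4]
board far [array([45.1, 98.6]), array([44.8, 30.5])] near [array([-44.5,  98.6]), array([-44.8,  28.8])]
holes [array([60. , 66.3]), array([59.9, -9. ])]
carriage top y [array([77.5, 28. ]), array([77.4, -0.8])]
lift 0 pred handle ends wrist [array([437.78679621, 280.82936825]), array([436.81684374,  30.22871554])] side [array([211.92504224, 124.56793123]), array([319.45082502,  78.74663628])]
lift 8 pred handle ends wrist [array([437.79811067, 276.65803651]), array([436.79845841,  18.09009255])] side [array([212.70450658, 111.0730977 ]), array([320.64064967,  65.2407857 ])]
tri near [ 0.59133195 -0.05008703  0.07558178] far [ 0.63971888 -0.05376138  0.07609425]
```

```bash
python3 -c "
from station import r,job
print(job.finish_job(), r.sense()['time_s'])"
```

```text
the job is handed in; nothing more can be done
the job is handed in; nothing more can be done
```

The board is locked in the holder and the job is handed in, with the last reading before hand-in at 14.5 s of the 46 s allowed. I pushed the board over the bed against the rail with both fingers. Then I pinched the T-handle, lifted the plunger to its upper stop, and slid the jaw about 99 mm to the third opening. There I lowered the pin, let go and moved the gripper clear.

Last checks, all from the wrist camera and the arm's own readings:
- **Board against the rail:** the far edge measured 44.8 to 45.1 mm in holder x against the rail face at 45 mm, and the board is square to within about 0.01 rad.
- **Board between the jaws:** it spans holder y of about 29 to 98.6 mm, so its origin is at roughly 64 mm. A small gap shows at the fixed jaw, which fits the 2 mm play.
- **Jaw travel:** between 0.1105 and 0.112 m. The arm's position and the handle's place in the picture differ by about 1 mm, but both lie inside the allowed 0.1085 to 0.1135 m.
- **Plunger:** the handle came back to the height it was gripped at, 0.0688 m. Its far end also appears where a fully lowered pin would put it, about 12 picture pixels (enlarged crop) from where a pin resting on the rail would.
- **Bystanders:** I saw no change in the flux pot, screwdriver, cleaner and solder reel. I did not measure any bystander, and did not look at the tape, spare board and parts tray in the last pictures.

One check disagreed: combining the side and wrist cameras put the handle about 3.7 mm higher than the stated 72 mm, though the same method already read about 2 mm high at the start. I took this as calibration error and relied on the other plunger checks.

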